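# Slide the gauging pallet under the bridge and clamp it at the far station

## Task

Slide the pallet with the turned shaft along the dark plate, without ever lifting or tipping it, from the marked station on the left through under the gauge bridge to the marked station on the right, where it must sit square, pushed gently against both the steel fence and the end stop; the bridge is too low for the gripper, so push the pallet in by one fin, let go, and draw it through by the other. Once it has been pressed home, swing the clamp clockwise all the way to its end stop, so that its toe lies over the pallet's edge. Do not hit the stop or fence hard, and leave the other things on the bench where they are.

Things in the scene. Friction and masses are not known exactly. Their poses are not given: they have to be found in the camera images.
- rig: Fixed dark plate 300 (x) x 680 (y) x 20 thick; origin at the centre of its underside, so its working surface is at z = 20. A grey bridge stands across its middle. Inlaid corner marks 100 x 260 frame the two stations: left centred at rig (0, 185), right at (0, -180).
- bridge (a point): Middle of the underside of the fixed grey bridge's beam, rig (0, 0, 93), axes those of the rig. The beam is 264 along x, 50 wide (y), 35 thick, with a small dial gauge on top up to 194 above the bench; its legs, 28 x 50, stand at rig x = -118 and 118, with bolted feet reaching y = -48 to 48.
- home (a point): Point on the plate's surface, rig (0, -180, 20), axes those of the rig: the pallet's origin lies here when it is square against fence and end stop.
- fence: Fixed steel bar 18 x 230 x 10 high on the plate along the +x side of the right station. Origin at the middle of the lower edge of its contact face, which looks to rig -x, at rig x = 45; spans rig y -305 to -75.
- end_stop: Fixed steel bar 70 x 16 x 12 high closing the right station. Origin at the middle of the lower edge of its contact face, which looks to rig +y, at rig (-5, -305).
- pallet: Loose aluminium plate 90 (x) x 250 (y) x 12 thick, 0.5 to 0.9 kg, origin at the centre of its underside; a steel shaft (26 dia. at most, top 44 above the underside) lies along y in V-supports on its middle. Two identical upright black fins, each 14 thick (x) x 30 long (y), top 49 above the underside, stand at y = +100 and -100.
- fin_a (a point): In the pallet's fin at pallet y = +100, 33 above the underside (16 below the fin's top); axes those of the pallet.
- fin_b (a point): The same point in the fin at pallet y = -100.
- clamp (a joint): Swing clamp's angle: 0 open, grows clockwise seen from above, 2.0 rad = end stop with the toe pointing to rig +x over the pallet's near edge. Stiff with friction, stays where left; it starts part way, 0.1 to 0.6.
- clamp_grip (a point): On the clamp's vertical axis (rig x -110, y -220), in the middle of its black wing grip: 44 long (own x) x 12 thick (own y), from 21 below to 13 above this point. Own x turns with the clamp and points along the toe, a steel bar reaching 80 from the axis, 18 wide, 8 thick, its top 22 below this point; it passes 4 above the pallet's plate.
- ring_gauge: Loose steel ring, 42 outside, 24 inside, 16 high, on the plate; leave alone. Origin at the centre of the underside.
- v_block: Loose steel V-block 45 x 50 x 36 high on the plate; leave alone. Origin at the centre of the underside.
- square: Loose small square on the plate behind the fence: dark stock 16 x 75 x 16 high, origin under its centre, thin blade towards +x; leave alone.
- mic_stand: Loose grey cast micrometer stand, base 130 x 100, 190 high; leave alone. Origin at the centre of the base's underside.
- caliper: Loose caliper lying flat, 200 long (x), 12 thick; leave alone. Origin under its middle.
- flange: Loose turned steel flange, 70 dia., 35 high; leave alone. Origin at the centre of the underside.
- oil_can: Loose white bottle, 56 dia., 140 high; leave alone. Origin at the centre of the underside.

How it is judged:
On the way, in this order (a step that is already met when the one before it is completed fails the run):
1. the pallet's middle is under the bridge (within 35 mm of the beam's middle) on the plate (y of pallet in the frame of rig between -0.035 and 0.035 m and x of pallet in the frame of rig between -0.06 and 0.06 m and z of pallet in the frame of rig below 0.025 m), for 0.1 s.
2. the pallet is home (2.5 mm in x and y, 0.025 rad) and pressed with over 2 N against the end stop, or against the fence while within 1.2 mm of the end stop (x of pallet in the frame of home between -0.0025 and 0.0025 m and y of pallet in the frame of home between -0.0025 and 0.0025 m and angle between the x axis of pallet and the x axis of rig, either way round below 0.025 rad and z of pallet in the frame of home below 0.002 m and (contact force between pallet and end_stop above 2 N or (contact force between pallet and fence above 2 N and y of pallet in the frame of home below 0.0012 m))), for 0.05 s.
3. the clamp is at its end stop (over 1.93 rad) (value of joint clamp above 1.93 rad), for 0.2 s.
At the end, for the whole second after the job is handed in: The pallet lies at rest and flat on the plate in the right station, its origin within 2.5 mm of home in x and in y and square to the rig within 0.025 rad, and the clamp is at its end stop (over 1.93 rad) (x of pallet in the frame of home between -0.0025 and 0.0025 m and y of pallet in the frame of home between -0.0025 and 0.0025 m and angle between the x axis of pallet and the x axis of rig, either way round below 0.025 rad and z of pallet in the frame of home below 0.002 m and value of joint clamp above 1.93 rad and linear speed of pallet below 0.02 m/s); the robot touches nothing.
It fails at once if the pallet is lifted more than 5 mm off the plate or tipped more than 0.07 rad (z of pallet in the frame of rig above 0.025 m or angle between pallet's own z axis and vertical above 0.07 rad).
It fails at once if the pallet strikes the end stop or the fence with more than 60 N (contact force between pallet and end_stop above 60 N or contact force between pallet and fence above 60 N).
It fails at once if one of the other things is moved more than 15 mm (distance of any of ring_gauge, v_block, square, mic_stand, caliper, flange, oil_can from where it was at the start of the episode above 0.015 m).
It also fails if it takes over 72 s, if anything falls off the work surface, if the arm or the gripper's body presses on something with over 40 N, if the wrist force passes 120 N, or if a joint passes its speed limit or range.

## Robot

A 6-joint arm with a two-finger parallel gripper is mounted at the origin on the work surface. World frame = base frame: x ahead of the robot, y to its left, z up, the work surface at z = 0. Lengths are in m, angles in rad, forces in N, time in s.
With the tool pointing down it reaches from about 0.3 to 0.775 m from the base axis. Payload 14.6 kg.
Tool frame: the origin (TCP) lies between the finger pads; the fingertips stand 19 mm ahead of it and the grasp point (between the pads) is the TCP (r.finger_overhang is the distance from the TCP to the fingertips, in m); z points along the fingers, y is the line along which they close (so a half turn about z gives the same grasp; the last joint's range is limited). The gripper opens to 94 mm and grips with 3 to 60 N. Pads are 16 mm wide; open, the fingers measure 119 mm over their backs; the gripper's body (75 mm by 177 mm) begins 78 mm behind the grasp point.
Start: joints at [1.206, 0.3, 1.521, -0, 1.321, -0.067], TCP at [0.161, 0.526, 0.224] pointing down, gripper open.
Joint ranges: [-3.03, 3.03], [-0.79, 2.21], [0.23, 2.52], [-1.04, 4.18], [0, 3.07], [-2.55, 2.55]. Speed limits (rad/s): [2.22, 2.22, 2.57, 3.14, 3.14, 3.14].

## Interface

Orientations are given as [roll, pitch, yaw] about the fixed x, y, z axes, in that order (R = Rz(yaw) Ry(pitch) Rx(roll)).
In Python, from cell import r gives the robot as it stands.
- The arm moves only by the shell command python3 -m creep 'ROWS'. ROWS is JSON, one flat list of numbers, 7 for each row, row after row: the turn, a rotation vector about the tool's x, y, z in units of 0.5 rad (1.0 is 0.5 rad), then the shift along the tool's x, y, z in units of 250 mm (1.0 is 250 mm), then the opening, from 0 (shut) to 1 (fully open). In form: [rx, ry, rz, tx, ty, tz, hand, rx, ry, rz, tx, ty, tz, hand, ...]. A call has 1 to 10 rows; each row is the pose to reach, as a shift and turn from the pose commanded when the call began, along the tool's axes at that moment; what a row does not reach only later rows make up. A row lasts 1/8 s, in which the tool goes at most 62.5 mm and 10.7 degrees, less where a joint would pass 70% of its speed; a pose out of reach is approached as far as the arm can. A call with a number of a shift or a turn outside -1 to 1 is refused whole. A call with a gripper value outside its range is refused whole. The fingers move at their own pace and stop on an object; the grip force is fixed at half the most. Time passes only in rows, so rows that repeat a pose let the fingers close. It gives the time, the measured TCP pose, the force, the opening and the grip force at its end, in the units of the state.
- r.state(): the state, without advancing time (a new reading comes with each control period).
- r.read_camera(name): name is "side" or "top" or "wrist"; returns a dict with "pixels" (400x640x3 uint8, red, green, blue), "fx", "fy", "cx", "cy" (pixels), "position" and "attitude" of the camera in the world. Camera axes: x right, y down, z forward; pixel columns grow to the right and rows downward; lengths in m; the calibration is good to about 2 mm. The wrist camera is an equidistant fisheye: a pixel r from the principal point sees the ray r / f radians off the axis. A picture is of the moment at which its call begins. There is no depth.
- r.finish_job(): hands the job in; it is judged then, once.
The state is a dict: "time": time; "joint_pos": joint angles; "qvel": joint speeds; "joint_efforts": joint torques, N m; "tool_pos": TCP position; "tcp_rot": TCP orientation; "force": force on the tool from outside, world axes, zero at the start; "moment": the same for the moment, N m; "gripper_width": opening from 0.0 (shut) to 1.0 (fully open); "grip_force": force on a finger pad.
Only numpy, scipy, OpenCV 4.12 (cv2) and the standard library are available. Lean on these libraries where they do the work, as an engineer would, in place of code of your own. Each camera call takes 0.05 s, during which the arm holds its last target. There are 200 camera calls.

## Working session

There is one attempt and no reset: what is moved stays moved. The work goes in short steps, Python scripts to look and compute and a shell command to move; the robot and the scene stay as the last step left them, time stands still between calls to the robot, and variables do not carry over. Pictures are saved under pics/ and viewed, at most 10 in all, crops included, and the job is handed in when it is done.

```bash
ls; mkdir -p pics; python3 - <<'E'
from cell import r
import cv2,numpy as np
for n in ("top","side"):
    c=r.read_camera(n); cv2.imwrite(f"pics/{n}0.png",c["pixels"][:,:,::-1])
    print(n,{k:np.round(c[k],4).tolist() for k in c if k!="pixels"})
s=r.state(); print(s)
E
```

```text
pics
top {'fx': 365.1549, 'fy': 365.1549, 'cx': 313.6832, 'cy': 196.3036, 'position': [0.4315, -0.0142, 1.1224], 'attitude': [-3.0342, -0.0114, -1.5462]}
side {'fx': 365.3764, 'fy': 365.3764, 'cx': 318.4571, 'cy': 202.495, 'position': [0.3561, -0.883, 1.069], 'attitude': [-2.4141, 0.015, -0.2458]}
{'time': 0.1, 'joint_pos': array([ 1.20641615e+00,  3.00404444e-01,  1.52150294e+00, -7.37113366e-06,
        1.32072101e+00, -6.65789476e-02]), 'qvel': array([-7.93587286e-05, -2.46018659e-03, -2.15990132e-03,  8.43145093e-04,
        9.37681055e-05,  2.77228902e-03]), 'joint_efforts': array([ 4.33881840e-03, -5.32650054e+01, -3.53280008e+01,  7.10225408e-02,
        2.35884462e-02, -1.00901232e-04]), 'tool_pos': array([0.16129694, 0.5255915 , 0.22395595]), 'tcp_rot': array([-3.14055874e+00, -6.17830675e-05,  2.84379323e+00]), 'force': array([0.22049711, 0.09086291, 0.03480933]), 'moment': array([ 0.00956193,  0.04845183, -0.00258523]), 'grip_force': 0.0, 'gripper_width': 0.9994599402649984}
```

View pics/top0.png

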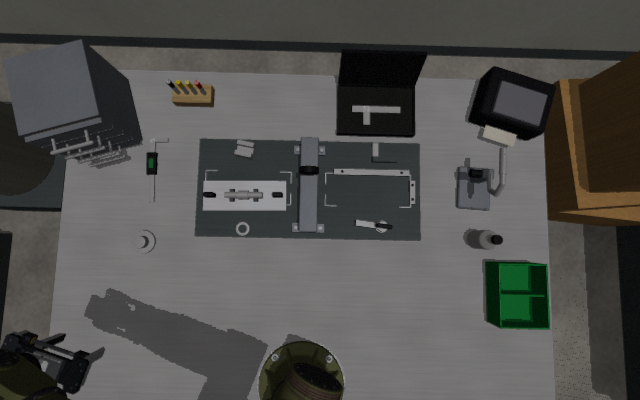

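View pics/side0.png

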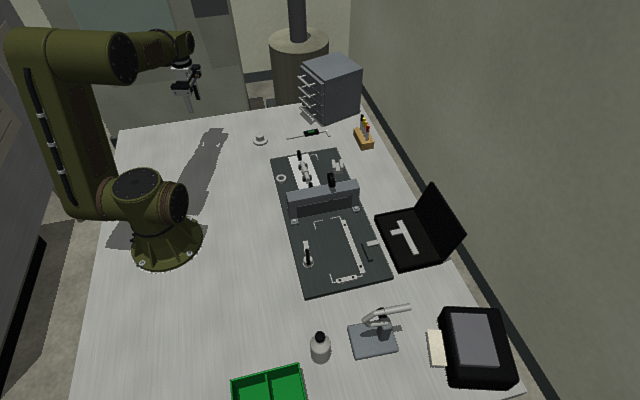

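The top view shows the dark plate spanning px (197..420, 138..240), the pallet at (203..287, 180..210) with its fins near (209,195) and (281,195), the bridge at x≈309, and the clamp axis near (382,226), with its toe pointing left (rig +y). The side view agrees.

```bash
cat > h.py <<'E'
from cell import r
import cv2,numpy as np
from scipy.spatial.transform import Rotation as R
def cast(c,uv,z):
    uv=np.atleast_2d(np.float64(uv)); d=np.c_[(uv[:,0]-c["cx"])/c["fx"],(uv[:,1]-c["cy"])/c["fy"]]
    if c.get("fish"):
        t=np.hypot(*d.T); k=np.where(t>1e-9,np.tan(t)/np.maximum(t,1e-9),1); d=d*k[:,None]
    D=R.from_euler("xyz",c["attitude"]).apply(np.c_[d,np.ones(len(d))]); p=np.array(c["position"])
    return (p+D*((z-p[2])/D[:,2])[:,None])[:,:2]
def cam(n):
    c=r.read_camera(n); c["fish"]=n=="wrist"; return c
def rect(p):  # centre, size, angle
    return cv2.minAreaRect(np.float32(p*1000))
def blob(m,pt=None):
    n,l,s,ce=cv2.connectedComponentsWithStats(m.astype(np.uint8))
    k=l[pt[1],pt[0]] if pt else 1+np.argmax(s[1:,4])
    return (l==k).astype(np.uint8)
E
python3 - <<'E'
from h import *
c=cam("top"); P=c["pixels"].astype(int); g=P.mean(2)
for p in [(230,225),(180,225),(230,205),(245,195),(209,195),(410,160),(309,220),(350,172),(100,300)]: print(p,P[p[1],p[0]])
m=np.zeros(g.shape); m[130:250,185:430]=g[130:250,185:430]<85
b=blob(m); b=cv2.morphologyEx(b,cv2.MORPH_CLOSE,np.ones((9,9)))
cn=max(cv2.findContours(b,0,2)[0],key=cv2.contourArea)[:,0]
print("plate",rect(cast(c,cn,.02)),cn.min(0),cn.max(0))
m=np.zeros(g.shape); m[170:222,198:296]=g[170:222,198:296]>150
b=blob(m); cn=max(cv2.findContours(b,0,2)[0],key=cv2.contourArea)[:,0]
print("pallet",rect(cast(c,cn,.032)),cn.min(0),cn.max(0))
cv2.imwrite("pics/top1.png",cv2.resize(c["pixels"][130:250,190:430,::-1],None,fx=3.3,fy=3.3,interpolation=cv2.INTER_CUBIC))
E
```

```text
(230, 225) [52 54 54]
(180, 225) [116 114 115]
(230, 205) [148 146 149]
(245, 195) [125 124 124]
(209, 195) [21 21 23]
(410, 160) [51 56 55]
(309, 220) [ 97 101 106]
(350, 172) [139 137 138]
(100, 300) [67 66 67]
plate ((577.8138427734375, -7.538421630859375), (308.419921875, 679.1205444335938), 0.2528964877128601) [194 138] [420 240]
pallet ((541.8435668945312, 130.6756591796875), (63.29250717163086, 137.50424194335938), 1.4566043615341187) [239 187] [285 208]
```

View pics/top1.png

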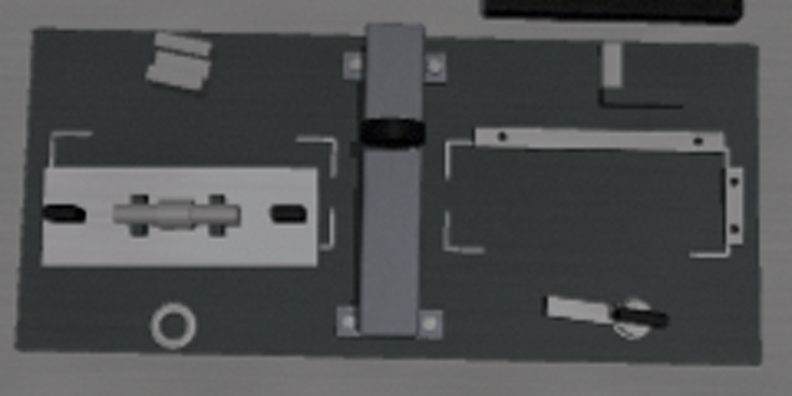

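The crop shows the fence's contact face along its lower edge (475,145)-(724,151). The end stop face is at crop x≈727, the pallet corners run (43,167)-(318,266), and the clamp grip is at (638,316) with its toe pointing left to (547,306).

```bash
python3 - <<'E'
from h import *
c=cam("top"); f=lambda q,z: np.round(cast(c,np.array([190,130])+(np.atleast_2d(q)+.5)/3.3-.5,z)*1000,1).tolist()
print("plate",f([[35,28],[757,45],[760,364],[16,349]],.02))
print("pallet",f([[43,167],[318,168],[318,266],[42,266]],.032))
print("fins",f([[64,213],[288,213]],.069))
print("fence",f([[475,145],[724,151]],.03),"stop",f([[727,168],[727,244]],.032))
print("marksR",f([[446,142],[728,256]],.02),"marksL",f([[52,133],[334,247],[334,139]],.02))
print("clamp grip ends",f([[612,313],[668,320]],.079),"toe end",f([[547,298],[546,316]],.044))
print("beam",f([[366,25],[426,27],[418,336],[359,334]],.128))
E
```

```text
plate [[721.7, 329.7], [724.0, -345.8], [426.9, -346.7], [423.8, 329.6]]
pallet [[589.2, 311.2], [594.9, 60.8], [505.3, 57.9], [499.0, 306.9]]
fins [[543.7, 279.5], [548.7, 83.3]]
fence [[620.3, -82.4], [620.8, -311.7]] stop [[604.8, -313.9], [534.8, -313.6]]
marksR [[624.2, -56.1], [524.8, -317.8]] marksL [[622.9, 308.3], [523.9, 44.6], [624.2, 47.7]]
clamp grip ends [[467.8, -200.7], [463.0, -249.3]] toe end [[481.0, -148.6], [464.9, -147.9]]
beam [[703.5, 17.7], [703.2, -33.0], [443.3, -32.4], [443.7, 16.1]]
```

```bash
cat >> h.py <<'E'
def go(x,y,z,yaw,base=None):  # mm; prints the row to get there from base (or measured) pose
    s=r.state(); p,R0=(s["tool_pos"],R.from_euler("xyz",s["tcp_rot"])) if base is None else (np.array(base[:3])/1000,R.from_euler("xyz",[np.pi,0,base[3]]))
    Rt=R.from_euler("xyz",[np.pi,0,yaw])
    print(np.round((R0.inv()*Rt).as_rotvec()/.5,4),np.round(R0.inv().apply(np.array([x,y,z])/1000-p)/.25,4))
def st():
    s=r.state(); print("t%.2f"%s["time"],np.round(s["tool_pos"]*1000,1),np.round(s["tcp_rot"],4),np.round(s["force"],1),"w%.3f"%s["gripper_width"],"g%.1f"%s["grip_force"])
E
python3 -c "
from h import *
go(360,400,200,2.344); go(544.6,283,130,1.6,(360,400,200,1.844))"
```

```text
[-1.400e-03  2.000e-04  9.996e-01] [-0.9072 -0.2472  0.0965]
[ 0.    -0.     0.488] [-0.6499  0.5847  0.28  ]
```

```bash
python3 -m creep '[0,0,0.5,-0.45,-0.12,0.05,0.6, 0,0,1,-0.907,-0.247,0.096,0.45, 0,0,1,-0.907,-0.247,0.096,0.45, 0,0,1,-0.907,-0.247,0.096,0.45, 0,0,1,-0.907,-0.247,0.096,0.45]'; python3 -c "
from h import *
st();go(500,320,160,1.844)"
```

```text
time: 0.82
tool_pos: [0.362, 0.3984, 0.1999]
tcp_rot: [-3.141, 0.0, 2.34]
force: [0.2, 0.2, -1.1]
gripper_width: 0.504
grip_force: 0.0
t0.82 [362.  398.4 199.9] [-3.1406e+00  2.0000e-04  2.3399e+00] [ 0.2  0.2 -1.1] w0.504 g0.0
[-1.900e-03  9.000e-04  9.919e-01] [-0.6092  0.1786  0.1593]
```

```bash
python3 -m creep '[0,0,0.4,-0.25,0.08,0.07,0.45, 0,0,0.8,-0.5,0.16,0.14,0.45, 0,0,0.992,-0.609,0.179,0.159,0.45, 0,0,0.992,-0.609,0.179,0.159,0.45, 0,0,0.992,-0.609,0.179,0.159,0.45]'; python3 - <<'E'
from h import *
st();go(544.6,283,130,1.596)
c=cam("wrist"); cv2.imwrite("pics/w1.png",c["pixels"][:,:,::-1])
print({k:np.round(c[k],4).tolist() for k in c if k not in("pixels","fish")})
E
```

```text
time: 1.45
tool_pos: [0.4975, 0.3234, 0.1609]
tcp_rot: [-3.142, -0.0, 1.85]
force: [-0.9, 0.7, 0.2]
gripper_width: 0.447
grip_force: 0.0
t1.45 [497.5 323.4 160.9] [-3.1415e+00 -2.0000e-04  1.8501e+00] [-0.9  0.7  0.2] w0.447 g0.0
[-2.000e-04 -4.000e-04  5.082e-01] [-0.2074  0.1366  0.1234]
{'fx': 309.7069, 'fy': 309.7069, 'cx': 324.7937, 'cy': 200.0063, 'position': [0.4762, 0.4005, 0.3198], 'attitude': [2.8667, 0.0004, 0.28]}
```

```bash
python3 -m creep '[0,0,0.35,-0.13,0.085,0.08,0.4, 0,0,0.508,-0.207,0.136,0.123,0.4, 0,0,0.508,-0.207,0.136,0.123,0.4, 0,0,0.508,-0.207,0.136,0.123,0.4]'; python3 - <<'E'
from h import *
st()
c=cam("wrist"); cv2.imwrite("pics/w1.png",c["pixels"][:,:,::-1])
print({k:np.round(c[k],4).tolist() for k in c if k not in("pixels","fish")})
E
```

```text
time: 2.0
tool_pos: [0.5445, 0.2832, 0.1307]
tcp_rot: [3.141, -0.0, 1.597]
force: [-0.9, -0.7, 0.4]
gripper_width: 0.394
grip_force: 0.0
t2.00 [544.5 283.2 130.7] [ 3.1409e+00 -5.0000e-04  1.5970e+00] [-0.9 -0.7  0.4] w0.394 g0.0
{'fx': 309.7069, 'fy': 309.7069, 'cx': 324.7937, 'cy': 200.0063, 'position': [0.5428, 0.3633, 0.2896], 'attitude': [2.8669, -0.0005, 0.0269]}
```

View pics/w1.png

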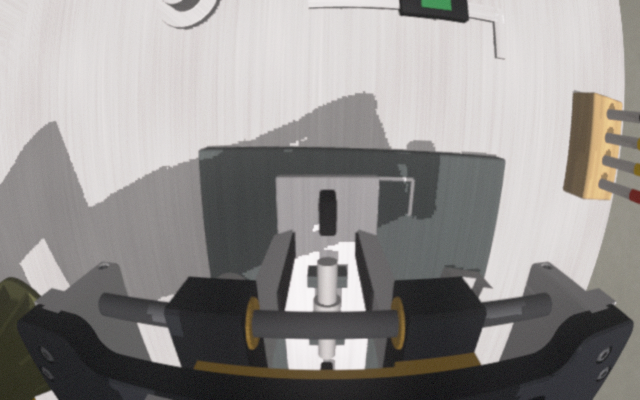

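The wrist view shows fin_a at (328, 190–235), centred between the fingers at about 285 and 370. I'll check its y, then descend.

```bash
python3 - <<'E'
from h import *
c=cam("wrist")
print(cast(c,[[328,190],[321,210],[336,210],[328,235]],.069)*1000)
print("pallet far edge",cast(c,[[277,178],[379,179]],.032)*1000)
E
```

```text
[[546.74575734 308.81096618]
 [541.96868633 293.28480398]
 [553.18241321 293.57884251]
 [547.80493188 273.26286131]]
pallet far edge [[503.4979293  309.1701363 ]
 [590.91712186 310.65973574]]
```

```bash
python3 -m creep '[0,0,0,0.01,0.008,0.1,0.4, 0,0,0,0.01,0.008,0.2,0.4, 0,0,0,0.01,0.008,0.27,0.4, 0,0,0,0.01,0.008,0.299,0.4, 0,0,0,0.01,0.008,0.299,0.4, 0,0,0,0.01,0.008,0.299,0.2, 0,0,0,0.01,0.008,0.299,0, 0,0,0,0.01,0.008,0.299,0, 0,0,0,0.01,0.008,0.299,0, 0,0,0,0.01,0.008,0.299,0]'; python3 -c "
from h import *
st()"
```

```text
time: 3.35
tool_pos: [0.5472, 0.2846, 0.0557]
tcp_rot: [3.141, -0.0, 1.594]
force: [-3.0, -1.3, 5.1]
gripper_width: 0.148
grip_force: 30.0
t3.35 [547.2 284.6  55.7] [ 3.1413e+00 -2.0000e-04  1.5937e+00] [-3.  -1.3  5.1] w0.148 g30.0
```

```bash
python3 -c "
from h import *
go(569,78,55.7,1.572)"
```

```text
[ 0.0005 -0.0004  0.0434] [-8.282e-01  6.810e-02 -3.000e-04]
```

```bash
python3 -m creep '[0,0,0.005,-0.05,0.01,0,0, 0,0,0.015,-0.15,0.02,0,0, 0,0,0.025,-0.26,0.03,0,0, 0,0,0.03,-0.37,0.04,0,0, 0,0,0.035,-0.48,0.05,0,0, 0,0,0.04,-0.59,0.06,0,0, 0,0,0.043,-0.7,0.068,0,0, 0,0,0.043,-0.79,0.068,0,0, 0,0,0.043,-0.828,0.068,0,0, 0,0,0.043,-0.828,0.068,0,0]'; python3 - <<'E'
from h import *
st()
c=cam("top"); st(); cv2.imwrite("pics/top2.png",cv2.resize(c["pixels"][130:250,190:430,::-1],None,fx=3.3,fy=3.3,interpolation=cv2.INTER_CUBIC))
E
```

```text
time: 4.6
tool_pos: [0.5693, 0.0771, 0.0556]
tcp_rot: [3.141, 0.001, 1.572]
force: [-1.0, -7.8, 5.9]
gripper_width: 0.152
grip_force: 30.0
t4.60 [569.3  77.1  55.6] [3.1407e+00 1.1000e-03 1.5717e+00] [-1.  -7.8  5.9] w0.152 g30.0
t4.65 [569.3  77.1  55.6] [3.1407e+00 1.5000e-03 1.5719e+00] [-0.3 -8.6  5.8] w0.151 g30.0
```

View pics/top2.png

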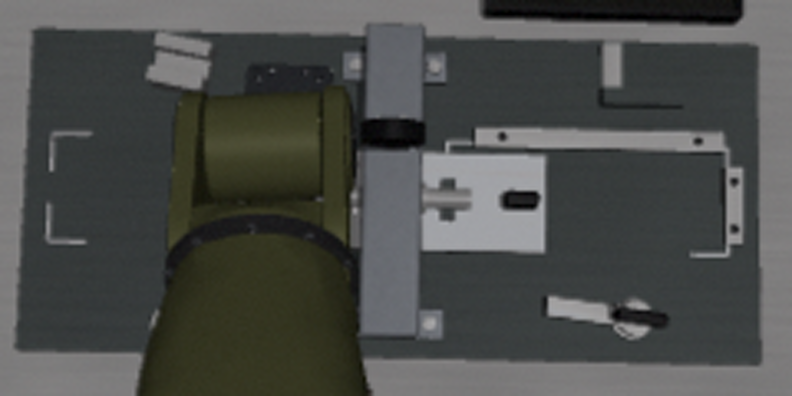

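The pallet is now under the bridge, with fin_b at crop (520,200) and the front edge at x=545, square by eye. Next I release, rise and cross over.

```bash
python3 -m creep '[0,0,0,0,0,0,0.2, 0,0,0,0,0,0,0.4, 0,0,0,0,0,0,0.4, 0,0,0,0,0,-0.1,0.4, 0,0,0,0,0,-0.3,0.4, 0,0,0,0,0,-0.53,0.4, 0,0,0,0,0,-0.76,0.4, 0,0,0,0,0,-0.78,0.4, 0,0,0,0,0,-0.78,0.4]'; python3 - <<'E'
from h import *
st()
c=r.read_camera("top"); f=lambda q,z: np.round(cast(c,np.array([190,130])+(np.atleast_2d(q)+.5)/3.3-.5,z)*1000,1).tolist()
print("fin_b",f([[500,200],[540,200]],.069),"front",f([[545,154],[545,252]],.032))
go(569,-122,250,1.572)
E
```

```text
time: 5.78
tool_pos: [0.5687, 0.0781, 0.2496]
tcp_rot: [-3.141, 0.0, 1.572]
force: [-0.5, 0.1, -0.6]
gripper_width: 0.403
grip_force: 0.0
t5.78 [568.7  78.1 249.6] [-3.1411e+00  1.0000e-04  1.5724e+00] [-0.5  0.1 -0.6] w0.403 g0.0
fin_b [[565.1, -102.9], [566.0, -138.2]] front [[613.3, -146.6], [523.2, -147.7]]
[-0.0042  0.0003  0.0008] [-8.002e-01  7.000e-04 -5.000e-03]
```

```bash
python3 -m creep '[0,0,0,-0.2,0,0,0.4, 0,0,0,-0.4,0,0,0.4, 0,0,0,-0.6,0,0,0.4, 0,0,0,-0.8,-0.003,0,0.4, 0,0,0,-0.8,-0.003,0.2,0.4, 0,0,0,-0.8,-0.003,0.4,0.4, 0,0,0,-0.8,-0.003,0.46,0.4, 0,0,0,-0.8,-0.003,0.46,0.4]'; python3 - <<'E'
from h import *
st()
c=cam("wrist"); cv2.imwrite("pics/w2.png",c["pixels"][:,:,::-1])
E
```

```text
time: 6.82
tool_pos: [0.5683, -0.1219, 0.1347]
tcp_rot: [-3.14, -0.0, 1.573]
force: [0.6, -0.2, 0.0]
gripper_width: 0.4
grip_force: 0.0
t6.83 [ 568.3 -121.9  134.7] [-3.1399e+00 -4.0000e-04  1.5725e+00] [ 0.6 -0.2  0. ] w0.400 g0.0
```

View pics/w2.png

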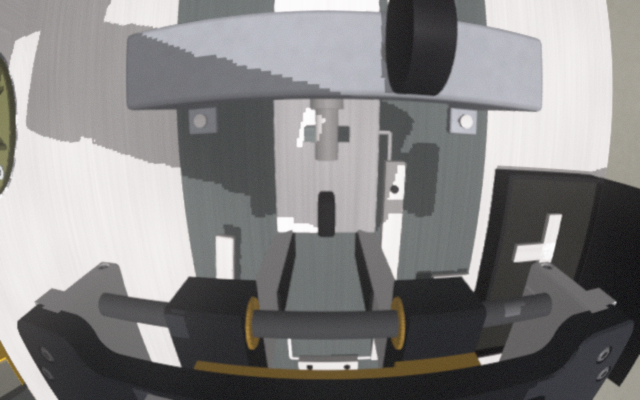

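The wrist view shows fin_b at (327, 191–236), centred between the fingers just as fin_a was. I descend and grip.

```bash
python3 -m creep '[0,0,0,0.008,0,0.1,0.4, 0,0,0,0.008,0,0.2,0.4, 0,0,0,0.008,0,0.28,0.4, 0,0,0,0.008,0,0.315,0.4, 0,0,0,0.008,0,0.315,0.4, 0,0,0,0.008,0,0.315,0.2, 0,0,0,0.008,0,0.315,0, 0,0,0,0.008,0,0.315,0, 0,0,0,0.008,0,0.315,0, 0,0,0,0.008,0,0.315,0]'; python3 -c "
from h import *
st()
c=cam('top');cv2.imwrite('pics/t3.png',cv2.resize(c['pixels'][130:250,190:430,::-1],None,fx=3.3,fy=3.3))"
```

```text
time: 8.12
tool_pos: [0.5688, -0.1201, 0.057]
tcp_rot: [3.141, 0.0, 1.572]
force: [-0.4, 0.4, 6.5]
gripper_width: 0.146
grip_force: 30.0
t8.12 [ 568.8 -120.1   57. ] [3.1407e+00 2.0000e-04 1.5722e+00] [-0.4  0.4  6.5] w0.146 g30.0
```

```bash
python3 -m creep '[0,0,0,-0.03,0,0,0, 0,0,0,-0.1,0,0,0, 0,0,0,-0.18,0,0,0, 0,0,0,-0.26,0,0,0, 0,0,0,-0.34,0,0,0, 0,0,0,-0.42,0,0,0, 0,0,0,-0.5,0,0,0, 0,0,0,-0.57,0,0,0, 0,0,0,-0.62,0,0,0, 0,0,0,-0.62,0,0,0]'; python3 - <<'E'
from h import *
st()
c=cam("wrist");cv2.imwrite("pics/w3.png",c["pixels"][:,:,::-1])
E
```

```text
time: 9.43
tool_pos: [0.569, -0.2758, 0.057]
tcp_rot: [3.14, 0.001, 1.572]
force: [-0.9, -4.1, 5.1]
gripper_width: 0.148
grip_force: 30.0
t9.43 [ 569.  -275.8   57. ] [3.1405e+00 9.0000e-04 1.5719e+00] [-0.9 -4.1  5.1] w0.148 g30.0
```

View pics/w3.png

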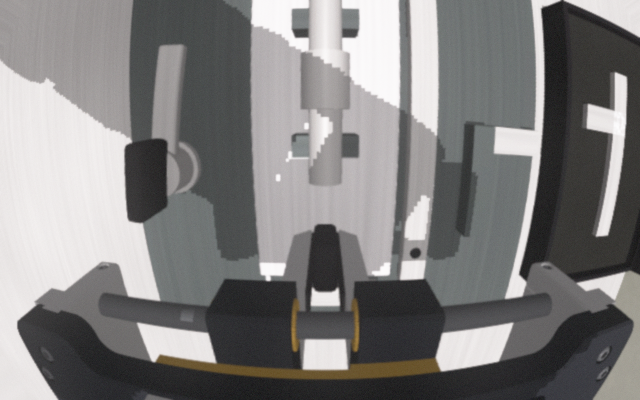

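The pallet is gripped by fin_b, almost in the station, with a few mm of gap to the fence near px x≈400. I ease it toward the fence.

```bash
S='import h;h.st()'; python3 -m creep '[0,0,0,0,0.006,0,0, 0,0,0,0,0.012,0,0, 0,0,0,0,0.014,0,0, 0,0,0,0,0.014,0,0]' >/dev/null; python3 -c "$S"; python3 -m creep '[0,0,0,0,0.002,0,0, 0,0,0,0,0.002,0,0, 0,0,0,0,0.002,0,0]' >/dev/null; python3 -c "$S"; python3 -m creep '[0,0,0,0,0.002,0,0, 0,0,0,0,0.002,0,0, 0,0,0,0,0.002,0,0]'>/dev/null; python3 -c "$S"
```

```text
t9.97 [ 571.3 -275.7   57. ] [-3.1396e+00  8.0000e-04  1.5725e+00] [-11.4  -3.8  10.1] w0.143 g30.1
t10.35 [ 571.7 -275.7   57. ] [-3.1395e+00  7.0000e-04  1.5726e+00] [-11.6  -2.9  10.5] w0.148 g30.1
t10.72 [ 572.2 -275.6   57. ] [-3.1394e+00  7.0000e-04  1.5727e+00] [-11.4  -3.3  10.8] w0.146 g30.2
```

```bash
S='import h;h.st()'; for i in 1; do python3 -m creep '[0,0,0,0,0.002,0,0, 0,0,0,0,0.004,0,0, 0,0,0,0,0.004,0,0]' >/dev/null; python3 -c "$S"; python3 -m creep '[0,0,0,0,0.002,0,0, 0,0,0,0,0.002,0,0, 0,0,0,0,0.002,0,0]' >/dev/null; python3 -c "$S"; python3 -m creep '[0,0,0,0,0.002,0,0, 0,0,0,0,0.002,0,0, 0,0,0,0,0.002,0,0]'>/dev/null; python3 -c "$S"; done
```

```text
t11.10 [ 573.2 -275.6   57. ] [-3.1392e+00  6.0000e-04  1.5728e+00] [-13.1  -1.8  11. ] w0.147 g30.2
t11.47 [ 573.6 -275.6   57. ] [-3.1392e+00  6.0000e-04  1.5729e+00] [-13.1  -1.7  12.4] w0.145 g30.3
t11.85 [ 574.1 -275.5   57. ] [-3.1391e+00  6.0000e-04  1.5729e+00] [-11.7  -2.3  11.8] w0.146 g30.3
```

```bash
S='import h;h.st()'; python3 -m creep '[0,0,0,0,0,-0.002,0, 0,0,0,0,0,-0.003,0, 0,0,0,0,0,-0.003,0]' >/dev/null; python3 -c "$S"; python3 -m creep '[0,0,0,0,0.002,0,0, 0,0,0,0,0.002,0,0, 0,0,0,0,0.002,0,0]' >/dev/null; python3 -c "$S"; python3 -m creep '[0,0,0,0,0.002,0,0, 0,0,0,0,0.002,0,0, 0,0,0,0,0.002,0,0]'>/dev/null; python3 -c "$S"
```

```text
t12.22 [ 574.5 -275.3   57. ] [-3.1398e+00  4.0000e-04  1.5730e+00] [-5.2 -2.8  3.7] w0.146 g30.3
t12.60 [ 574.8 -275.3   57. ] [-3.1393e+00  2.0000e-04  1.5730e+00] [-6.5 -2.   3.5] w0.149 g30.3
t12.97 [ 575.3 -275.2   57. ] [-3.1393e+00  1.0000e-04  1.5730e+00] [-7.9 -2.   4.1] w0.148 g30.3
```

```bash
python3 - <<'E'
from h import *
c=cam("wrist"); g=c["pixels"].mean(2)
for v in (20,60,100,200,240): print(v,g[v,370:450:1].astype(int).tolist())
cv2.imwrite("pics/w4.png",cv2.resize(c["pixels"][0:290,230:530,::-1],None,fx=2,fy=2,interpolation=cv2.INTER_CUBIC))
E
```

```text
20 [248, 249, 250, 249, 249, 248, 247, 247, 247, 248, 248, 248, 247, 247, 248, 248, 248, 248, 249, 249, 248, 247, 244, 222, 152, 119, 116, 98, 100, 109, 138, 197, 230, 234, 237, 235, 236, 237, 238, 237, 237, 239, 238, 237, 236, 234, 234, 236, 236, 234, 233, 234, 235, 237, 237, 235, 234, 222, 173, 129, 117, 117, 116, 116, 115, 116, 117, 115, 116, 116, 119, 115, 113, 113, 115, 116, 114, 114, 114, 118]
60 [247, 248, 249, 249, 249, 249, 250, 249, 248, 249, 249, 249, 249, 248, 248, 248, 249, 248, 249, 250, 250, 249, 249, 246, 237, 189, 140, 124, 120, 115, 124, 156, 209, 233, 240, 238, 236, 237, 238, 237, 236, 236, 239, 238, 238, 235, 236, 237, 237, 237, 237, 235, 235, 237, 237, 238, 237, 236, 224, 167, 128, 120, 121, 116, 119, 119, 116, 117, 120, 120, 121, 119, 117, 118, 118, 118, 120, 117, 115, 117]
100 [179, 178, 182, 182, 182, 184, 184, 186, 190, 190, 193, 193, 192, 194, 192, 201, 224, 242, 248, 250, 251, 251, 250, 249, 246, 231, 192, 142, 118, 115, 119, 146, 202, 232, 240, 240, 238, 237, 239, 238, 236, 236, 238, 239, 236, 238, 238, 237, 238, 237, 237, 236, 236, 238, 238, 239, 239, 235
[... 170 characters left out ...]
, 185, 180, 184, 180, 184, 189, 186, 187, 187, 184, 182, 181, 171, 148, 117, 104, 106, 130, 150, 159, 159, 158, 159, 160, 163, 159, 158, 155, 158, 154, 158, 160, 161, 161, 163, 161, 157, 157, 159, 186, 224, 229, 215, 171, 130, 117, 105, 86, 81, 78, 75, 76, 78, 76, 77, 80, 76, 75, 80, 80, 79, 76, 80, 83, 80, 79, 81, 75, 76]
240 [179, 179, 180, 181, 183, 182, 181, 185, 183, 184, 180, 180, 183, 182, 186, 186, 187, 185, 183, 183, 180, 180, 169, 128, 111, 131, 148, 158, 162, 162, 163, 164, 160, 160, 160, 159, 162, 178, 217, 229, 234, 231, 230, 230, 227, 225, 225, 225, 221, 196, 147, 98, 83, 81, 80, 77, 80, 77, 76, 79, 76, 78, 80, 77, 80, 83, 79, 79, 80, 79, 79, 80, 75, 79, 78, 76, 76, 77, 79, 82]
```

View pics/w4.png

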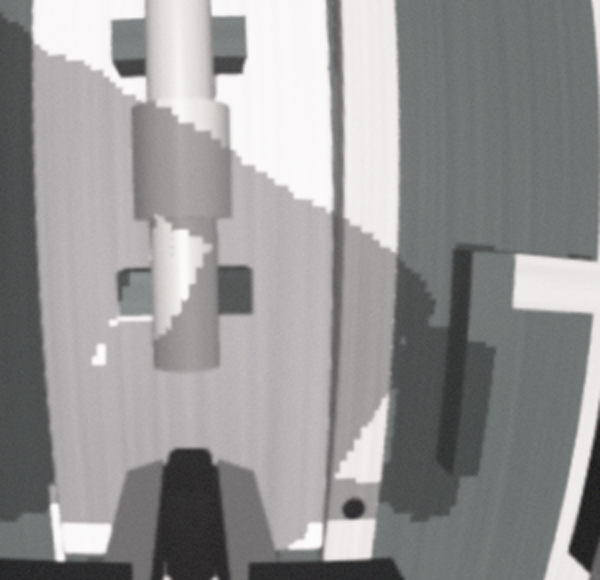

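```bash
python3 - <<'E'
from h import *
c=cam("wrist")
a=cast(c,[[393.6,20],[395.6,60],[396.3,100],[394.2,200],[392.7,240]],.032)*1000
b=cast(c,[[400.7,20],[401.5,60],[401.5,100],[398.0,200],[395.3,240]],.030)*1000
for p,q in((a,"pallet"),(b,"fence")): k=np.polyfit(p[:,1],p[:,0],1); print(q,k,p.round(1).tolist())
st()
E
```

```text
pallet [-2.50957861e-02  6.13168948e+02] [[616.4, -135.0], [617.3, -160.6], [617.9, -185.1], [619.1, -246.8], [620.2, -274.0]]
fence [-7.81677967e-03  6.20220005e+02] [[621.3, -133.9], [621.4, -160.0], [621.6, -184.8], [622.1, -247.4], [622.4, -274.9]]
t13.07 [ 575.3 -275.2   57. ] [-3.1392e+00  1.0000e-04  1.5730e+00] [-6.8 -2.4  4.6] w0.144 g30.3
```

```bash
python3 -m creep '[0,0,0.02,0,0,0,0, 0,0,0.05,0,0,0,0, 0,0,0.05,0,0,0,0, 0,0,0.05,0,0.002,0,0, 0,0,0.05,0,0.004,0,0, 0,0,0.05,0,0.004,0,0]' >/dev/null; cat >> h.py <<'E'
def gap():
    c=cam("wrist"); g=cv2.GaussianBlur(c["pixels"].mean(2),(1,9),0); A=[];B=[]
    for v in (15,30,45,60,200,225,245):
        w=g[v,384:408]; i=int(np.argmin(w)); lo=w[i]; L=w[:i].max(); H=w[i:i+6].max()
        def cr(idx,t):
            for j in idx:
                if w[j]>=t: return j
        j=cr(range(i,-1,-1),(lo+L)/2); k=cr(range(i,len(w)),(lo+H)/2)
        if None in(j,k): continue
        A.append((384+j+(w[j]-(lo+L)/2)/(w[j]-w[j+1]+1e-9),v)); B.append((384+k-(w[k]-(lo+H)/2)/(w[k]-w[k-1]+1e-9),v))
    a=cast(c,A,.032)*1000;b=cast(c,B,.030)*1000; ka=np.polyfit(a[:,1],a[:,0],1);kb=np.polyfit(b[:,1],b[:,0],1)
    print("gaps",np.round(b[:,0]-a[:,0],1),"rel yaw",round(kb[0]-ka[0],4),"fence yaw",round(-kb[0],4)); st()
E
python3 -c "import h;h.gap()"
```

```text
gaps [1.9 1.9 1.7 2.  2.1 2.3 2.2] rel yaw -0.0028 fence yaw 0.0085
t13.88 [ 576.4 -274.9   57. ] [-3.1394e+00 -2.0000e-04  1.5481e+00] [-7.9 -0.1  4.7] w0.148 g30.5
```

```bash
for i in 1; do python3 -m creep '[0,0,0,0,0.002,0,0, 0,0,0,0,0.004,0,0, 0,0,0,0,0.004,0,0]'>/dev/null; python3 -c "import h;h.gap()"; python3 -m creep '[0,0,0,0,0.002,0,0, 0,0,0,0,0.002,0,0]'>/dev/null; python3 -c "import h;h.gap()"; done
```

```text
gaps [ 2.   1.5  1.9  1.8  2.1  2.3 10.3] rel yaw -0.0304 fence yaw 0.0377
t14.30 [ 577. -275.   57.] [-3.1383e+00 -4.0000e-04  1.5480e+00] [-10.7   0.6   6.3] w0.148 g30.4
gaps [ 2.   1.5  1.9  1.7  2.1  2.2 10.2] rel yaw -0.0296 fence yaw 0.0374
t14.60 [ 577. -275.   57.] [-3.1372e+00 -7.0000e-04  1.5478e+00] [-16.5   1.1  10. ] w0.143 g30.4
```

The x position stalled at 577.0 while the force rose, so the pallet is against the fence and parallel to it. I back off slightly and slide toward the end stop.

```bash
python3 -m creep '[0,0,0,0,-0.004,0,0, 0,0,0,-0.01,-0.004,0,0, 0,0,0,-0.02,-0.004,0,0, 0,0,0,-0.03,-0.004,0,0, 0,0,0,-0.03,-0.004,0,0]'>/dev/null; python3 -c "import h;h.st()"; for i in 1; do python3 -m creep '[0,0,0,-0.003,0,0,0, 0,0,0,-0.006,0,0,0, 0,0,0,-0.006,0,0,0]'>/dev/null; python3 -c "import h;h.st()";  python3 -m creep '[0,0,0,-0.003,0,0,0, 0,0,0,-0.004,0,0,0, 0,0,0,-0.004,0,0,0]'>/dev/null; python3 -c "import h;h.st()"; done
```

```text
t15.22 [ 577.  -280.5   57. ] [-3.1389 -0.0033  1.5485] [-7.1 12.7  8.6] w0.146 g30.1
t15.60 [ 577.  -281.8   57. ] [-3.1388 -0.0036  1.5486] [-7.8 15.   9.6] w0.153 g30.1
t15.97 [ 577.  -282.7   57. ] [-3.1389 -0.0036  1.5487] [-6.6 15.7  8.8] w0.147 g30.1
```

```bash
python3 -m creep '[0,0,0,0,0,-0.002,0, 0,0,0,0,0,-0.002,0]'>/dev/null; python3 -c "import h;h.st()"; 
python3 -m creep '[0,0,0,-0.003,0,0,0, 0,0,0,-0.004,0,0,0, 0,0,0,-0.004,0,0,0]'>/dev/null; python3 -c "import h;h.st()"
python3 -m creep '[0,0,0,-0.003,0,0,0, 0,0,0,-0.004,0,0,0, 0,0,0,-0.004,0,0,0]'>/dev/null; python3 -c "import h;h.st()"
python3 -m creep '[0,0,0,-0.003,0,0,0, 0,0,0,-0.004,0,0,0, 0,0,0,-0.004,0,0,0]'>/dev/null; python3 -c "import h;h.st()"
```

```text
t16.23 [ 577.  -283.4   57. ] [-3.1392e+00 -2.6000e-03  1.5484e+00] [-4.   9.3  2. ] w0.148 g30.1
t16.60 [ 577.  -284.4   57. ] [-3.1393e+00 -2.6000e-03  1.5484e+00] [-3.5  9.8  2.9] w0.146 g30.1
t16.98 [ 577.  -284.9   57. ] [-3.139  -0.0033  1.5486] [-5.  12.1  3.7] w0.148 g30.1
t17.35 [ 577.  -285.1   57. ] [-3.1386 -0.0047  1.5488] [-5.4 17.9  5.3] w0.149 g30.0
```

```bash
python3 -m creep '[0,0,0,-0.003,0,0,0, 0,0,0,-0.004,0,0,0, 0,0,0,-0.004,0,0,0]'>/dev/null; python3 -c "import h;h.st()"
python3 -m creep '[0,0,0,0,0.003,0,0, 0,0,0,0,0.004,0,0, 0,0,0,0,0.004,0,0]'>/dev/null; python3 -c "import h;h.gap()"
```

```text
t17.73 [ 577.  -285.2   57. ] [-3.138  -0.0061  1.5491] [-5.7 24.   7.9] w0.152 g29.9
gaps [1.9 1.9 1.5 1.9 2.2 2.7 4.2] rel yaw -0.0108 fence yaw 0.0373
t18.15 [ 577.1 -285.2   57. ] [-3.1356 -0.0067  1.5489] [-14.3  24.8  12.5] w0.150 g29.8
```

Pressed home against both: y stalled at -285.2 with 25 N, and x with 14 N. I relax partly, release, and rise to look.

```bash
python3 -m creep '[0,0,0,0.004,-0.003,0,0, 0,0,0,0.006,-0.004,0,0, 0,0,0,0.006,-0.004,0,0.16, 0,0,0,0.006,-0.004,0,0.4, 0,0,0,0.006,-0.004,0,0.4, 0,0,0,0.006,-0.004,-0.1,0.4, 0,0,0,0.006,-0.004,-0.25,0.4, 0,0,0,0.006,-0.004,-0.4,0.4, 0,0,0,0.006,-0.004,-0.4,0.4]'; python3 - <<'E'
from h import *
gap()
c=cam("wrist"); cv2.imwrite("pics/w5.png",c["pixels"][:,:,::-1])
E
```

```text
time: 19.27
tool_pos: [0.5784, -0.2882, 0.1609]
tcp_rot: [3.137, 0.003, 1.547]
force: [0.3, 0.5, 0.3]
gripper_width: 0.396
grip_force: 0.0Traceback (most recent call last):
  File "<stdin>", line 2, in <module>
  File "h.py", line 27, in gap
    w=g[v,384:408]; i=int(np.argmin(w)); lo=w[i]; L=w[:i].max(); H=w[i:i+6].max()
                                                    ~~~~~~~~~^^
    return umr_maximum(a, axis, None, out, keepdims, initial, where)
ValueError: zero-size array to reduction operation maximum which has no identity
```

```bash
python3 -c "
from h import *
st();go(465,-227,160,1.47)"
```

```text
t19.32 [ 577.7 -287.8  158.6] [3.1397e+00 1.0000e-03 1.5471e+00] [ 0.2  0.7 -0.6] w0.401 g0.0
[0.0039 0.0019 0.1542] [ 0.2325 -0.4564 -0.0065]
```

```bash
python3 -m creep '[0,0,0.05,0.08,-0.15,0,0.4, 0,0,0.1,0.16,-0.31,0,0.4, 0,0,0.154,0.232,-0.456,0,0.4, 0,0,0.154,0.232,-0.456,0,0.4, 0,0,0.154,0.232,-0.456,0,0.4]'>/dev/null; python3 - <<'E'
from h import *
st()
c=cam("wrist"); cv2.imwrite("pics/w5.png",c["pixels"][:,:,::-1])
E
```

```text
t19.95 [ 465.1 -227.1  157.2] [-3.1412e+00 -2.0000e-04  1.4704e+00] [ 1.2  1.  -0.2] w0.398 g0.0
```

View pics/w5.png

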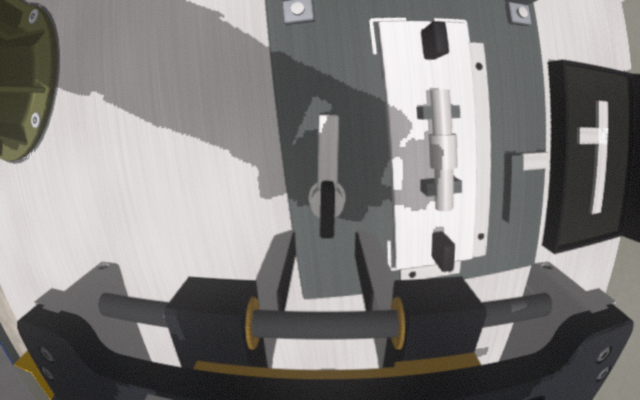

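The wrist view shows the clamp grip at (327, 180–238), centred and aligned with the fingers. The pallet sits against the fence with an even margin to its corner marks.

```bash
python3 - <<'E'
from h import *
c=cam("wrist")
print(cast(c,[[327,238],[327,212],[327,181]],.079)*1000,cast(c,[[327,196]],.04)*1000)
print("pallet corners",cast(c,[[383,25],[392,269],[466,23]],.032)*1000, "mark",cast(c,[[371,20]],.02)*1000)
go(465,-226.5,68,1.47)
E
```

```text
[[ 465.45378857 -246.68242608]
 [ 467.65902311 -224.11733126]
 [ 470.1488483  -198.74915345]] [[ 468.18473256 -221.29011672]]
pallet corners [[ 535.32564727  -66.38821637]
 [ 528.47770772 -309.34110713]
 [ 620.54747397  -62.24974974]] mark [[526.84548574 -57.31867278]]
[-0.001  -0.0004  0.0007] [ 0.0024 -0.0012  0.3566]
```

```bash
python3 -m creep '[0,0,0,0.004,0.007,0.12,0.4, 0,0,0,0.004,0.007,0.24,0.4, 0,0,0,0.004,0.007,0.33,0.4, 0,0,0,0.004,0.007,0.356,0.4, 0,0,0,0.004,0.007,0.356,0.4, 0,0,0,0.004,0.007,0.356,0.2, 0,0,0,0.004,0.007,0.356,0, 0,0,0,0.004,0.007,0.356,0, 0,0,0,0.004,0.007,0.356,0, 0,0,0,0.004,0.007,0.356,0]'; python3 -c "import h;h.st()"
```

```text
time: 21.3
tool_pos: [0.4669, -0.2261, 0.0691]
tcp_rot: [3.141, 0.0, 1.47]
force: [-0.9, 0.8, 6.1]
gripper_width: 0.124
grip_force: 30.0
t21.30 [ 466.9 -226.1   69.1] [3.1408e+00 3.0000e-04 1.4703e+00] [-0.9  0.8  6.1] w0.124 g30.0
```

Gripped at 11.7 mm, which matches the 12 mm wing. Turning clockwise.

```bash
python3 -m creep '[0,0,0.15,0,0,0,0, 0,0,0.35,0,0,0,0, 0,0,0.6,0,0,0,0, 0,0,0.8,0,0,0,0, 0,0,1,0,0,0,0, 0,0,1,0,0,0,0]' >/dev/null; python3 -c "
import h;h.st();print(h.r.state()['moment'])"; python3 -m creep '[0,0,0.2,0,0,0,0, 0,0,0.4,0,0,0,0, 0,0,0.6,0,0,0,0, 0,0,0.8,0,0,0,0, 0,0,0.8,0,0,0,0, 0,0,0.8,0,0,0,0]' >/dev/null; python3 -c "
import h;h.st();print(h.r.state()['moment'])"
```

```text
t22.05 [ 467.5 -226.4   69.1] [ 3.139e+00 -5.000e-04  9.686e-01] [ 5.1 -0.5  1.4] w0.126 g30.0
[-0.28204682 -0.83845993 -0.02604914]
t22.80 [ 467.9 -226.8   69.2] [ 3.138e+00 -1.900e-03  5.701e-01] [ 8.1 -4.  -2.7] w0.118 g30.0
[-0.82665061 -1.35991155 -0.05467442]
```

```bash
python3 -m creep '[0,0,0.2,0,0,0,0, 0,0,0.4,0,0,0,0, 0,0,0.6,0,0,0,0, 0,0,0.8,0,0,0,0, 0,0,0.96,0,0,0,0, 0,0,0.96,0,0,0,0, 0,0,0.96,0,0,0,0]' >/dev/null; python3 -c "
import h;h.st();print(h.r.state()['moment'])"; python3 -m creep '[0,0,0.06,0,0,0,0, 0,0,0.12,0,0,0,0, 0,0,0.16,0,0,0,0, 0,0,0.16,0,0,0,0]' >/dev/null; python3 -c "
import h;h.st();print(h.r.state()['moment'])"
```

```text
t23.68 [ 468.1 -227.4   69.2] [ 3.1381 -0.0039  0.09  ] [ 11.4 -10.2  -5.3] w0.126 g30.0
[-1.79830137 -1.6312264  -0.06083456]
t24.18 [ 468.1 -227.5   69.2] [ 3.1382 -0.0041  0.0098] [ 10.4 -11.8  -6.4] w0.127 g30.0
[-1.91546211 -1.64022734  0.00584332]
```

```bash
python3 -m creep '[0,0,0.05,0,0,0,0, 0,0,0.1,0,0,0,0, 0,0,0.1,0,0,0,0, 0,0,0.1,0,0,0,0]' >/dev/null; python3 -c "
import h;h.st();print(h.r.state()['moment'])"; python3 -m creep '[0,0,0.05,0,0,0,0, 0,0,0.1,0,0,0,0, 0,0,0.1,0,0,0,0, 0,0,0.1,0,0,0,0]' >/dev/null; python3 -c "
import h;h.st();print(h.r.state()['moment'])"
```

```text
t24.68 [ 468.1 -227.6   69.2] [ 3.138  -0.0043 -0.0389] [ 10.5 -10.5  -5.4] w0.127 g31.0
[-2.01576243 -1.59654624  0.6677444 ]
t25.18 [ 467.9 -227.5   69.2] [ 3.1383 -0.0039 -0.0887] [  8.4 -11.2  -3.8] w0.133 g32.5
[-1.95065571 -1.31862501  0.80094153]
```

The moment about z rose and the pads began to slip, so the clamp is at its end stop. Relax, release, rise and check.

```bash
python3 -m creep '[0,0,-0.08,0,0,0,0, 0,0,-0.1,0,0,0,0, 0,0,-0.1,0,0,0,0.2, 0,0,-0.1,0,0,0,0.4, 0,0,-0.1,0,0,0,0.4, 0,0,-0.1,0,0,-0.15,0.4, 0,0,-0.1,0,0,-0.35,0.4, 0,0,-0.1,0,0,-0.6,0.4, 0,0,-0.1,-0.4,0,-0.6,0.4, 0,0,-0.1,-0.6,0,-0.6,0.4]'; python3 - <<'E'
from h import *
c=cam("top"); st(); cv2.imwrite("pics/top4.png",cv2.resize(c["pixels"][130:250,190:430,::-1],None,fx=3.3,fy=3.3,interpolation=cv2.INTER_CUBIC))
E
```

```text
time: 26.42
tool_pos: [0.3407, -0.2144, 0.2189]
tcp_rot: [3.141, -0.001, -0.039]
force: [-1.0, -0.3, -0.3]
gripper_width: 0.398
grip_force: 0.0
t26.48 [ 335.2 -212.7  217.8] [-3.1405e+00  2.8000e-03 -3.9300e-02] [ 0.8 -0.5  1.6] w0.396 g0.0
```

View pics/top4.png

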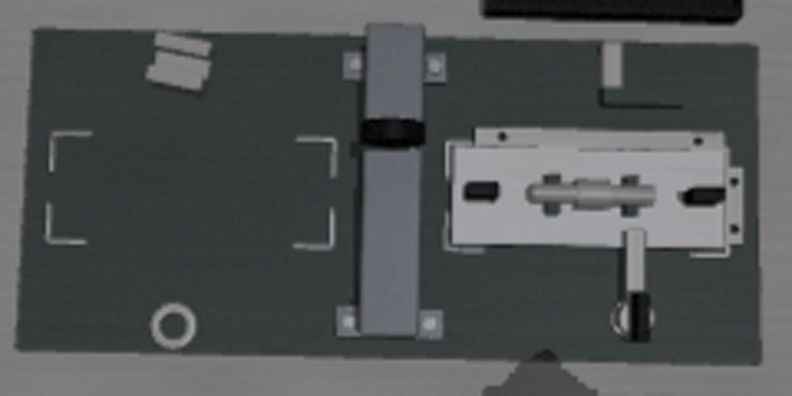

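The picture shows the pallet square against fence and stop, and the clamp toe at rig +x over its near edge. The other things on the plate are where they were.

```bash
python3 -m creep '[0,0,0,0,0,0,0.4, 0,0,0,0,0,0,0.4]' >/dev/null; python3 -c "from cell import r;print(r.finish_job())"
```

```text
the job is handed in; nothing more can be done
None
```

The job is handed in, with no verdict returned: the pallet went under the bridge and sits pressed home against the fence and end stop, and the clamp is swung to its end stop, at about 26.7 s on the clock.

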